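# Put a boring jig to bed and sort the parts

## Task

Boring is finished: draw the wooden wedge backward out from under the hinged hold-down board, without lifting the board, so that the board comes down flat, and lay the wedge on its flat underside in the long aluminium tray. Sort the three pine blocks lying loose about the bench (not the stacked stock at the side): both low, wide-bored blocks side by side on the floor of the plywood tray, and the tall, narrow-bored block standing in the grey bin, all with their bores up.

Things in the scene. Friction and masses are not known exactly. Their poses are not given: they have to be found in the camera images.
- wedge: Wooden wedge, 150 mm long (x), 30 mm wide (y), 5 mm high at its thin end (+x), 30 mm at the thick end (-x); 70 g. Origin: centre of its flat underside, on the table. At the start the thin 70 mm lie under the board's front edge; the thick 80 mm stick out towards the robot, to be gripped across the width from above. Pulled along its -x (5 to 15 N) it is clear of the board after 80 mm.
- low1: Low square block 54 x 54 x 40 mm high with a wide round bore (40 mm across, 14 mm deep) in its top: a tea-light holder. Pine, grain-coloured. Loose, 55 to 120 g. Origin: centre of the underside; z up; sides parallel to its x and y axes.
- low2: The second low square block, just like low1 (54 x 54 x 40 mm high, bore 40 mm across, 14 mm deep). Pine, grain-coloured. Loose, 55 to 120 g. Origin: centre of the underside; z up; sides parallel to its x and y axes.
- tall: Tall square post 46 x 46 x 76 mm high with a narrow round bore (22 mm across, 25 mm deep) in its top: a candlestick block. Standing. Pine, grain-coloured. Loose, 55 to 120 g. Origin: centre of the underside; z up; sides parallel to its x and y axes.
- ply_tray: Shallow plywood tray for the two low blocks, fixed to the bench: outside 110 mm along its x, 150 mm along its y, 20 mm high; walls and floor 6 mm thick. Origin: centre of its underside, on the table; the two blocks fit side by side along y.
- bin: Square grey plastic bin for the tall block, fixed: outside 110 x 110 mm, 40 mm high; walls and floor 5 mm thick. Origin: centre of its underside, on the table.
- long_tray: Long, very shallow aluminium tray for the wedge, fixed: outside 80 mm along its x, 210 mm along its y, 14 mm high; walls and floor 3 mm thick. Origin: centre of its underside, on the table. The wedge lies in it lengthwise, either way round.
- jig: Boring jig, fixed at the far side. Origin: on the table below the middle of the front edge of its hold-down board; x points away from the robot along the board. Board: plywood, 240 mm (x) by 260 mm (y), 28 mm thick, 1.5 kg, hinged at its far end to a 45 mm high batten; when flat its underside is 2 mm over the table.
- board_front (a point): Middle of the upper front edge of the hinged hold-down board: 30 mm over the table when the board is down flat, about 45 mm at the start, with the board resting on the wedge (underside of that edge 16 mm up). The board comes down by its own weight as the wedge is drawn out.
Mind the look-alikes: they are no part of the job. What is shaped like the low1 but blue or green is not meant.

How it is judged:
At the end, for the whole second after the job is handed in: Both low blocks rest flat on the plywood tray's floor, the tall block stands on the bin's floor (within 0.12 rad of upright, bores up), the wedge lies on its flat underside on the long tray's floor, and the board is down (front edge within 4 mm of flat). All still and released (x of low1 in the frame of ply_tray between -0.049 and 0.049 m and y of low1 in the frame of ply_tray between -0.069 and 0.069 m and z of low1 in the frame of ply_tray between -0.002 and 0.011 m and angle between each of low1, low2, tall, wedge's own z axis and vertical below 0.12 rad and linear speed of each of low1, low2, tall, wedge below 0.02 m/s and x of low2 in the frame of ply_tray between -0.049 and 0.049 m and y of low2 in the frame of ply_tray between -0.069 and 0.069 m and z of low2 in the frame of ply_tray between -0.002 and 0.011 m and x of tall in the frame of bin between -0.05 and 0.05 m and y of tall in the frame of bin between -0.05 and 0.05 m and z of tall in the frame of bin between -0.002 and 0.01 m and x of wedge in the frame of long_tray between -0.037 and 0.037 m and y of wedge in the frame of long_tray between -0.102 and 0.102 m and z of wedge in the frame of long_tray between -0.002 and 0.009 m and height (world z) of board_front below 0.034 m); the robot touches nothing.
It fails at once if the hold-down board is lifted (its front edge 15 mm or more above where it starts) (height (world z) of board_front above 0.06 m).
It also fails if it takes over 106 s, if anything falls off the work surface, if the arm or the gripper's body presses on something with over 40 N, if the wrist force passes 120 N, or if a joint passes its speed limit or range.

## Robot

A 6-joint arm with a two-finger parallel gripper is mounted at the origin on the work surface. World frame = base frame: x ahead of the robot, y to its left, z up, the work surface at z = 0. Lengths are in m, angles in rad, forces in N, time in s.
With the tool pointing down it reaches from about 0.375 to 0.975 m from the base axis. Payload 3.8 kg.
Tool frame: the origin (TCP) lies on the mounting face of the last link; the fingertips stand 173 mm ahead of it and the grasp point (between the pads) lies 155 mm ahead of it; z points along the fingers, y is the line along which they close (so a half turn about z gives the same grasp; the last joint's range is limited). The gripper opens to 85 mm and grips with 20 to 120 N. Pads are 22 mm wide; open, the fingers measure 114 mm over their backs; the gripper's body (76 mm by 85 mm) begins 54 mm behind the grasp point. The pads swing forward as they close: fully open they stand 13 mm farther back than shut.
Start: joints at [1.124, 0.264, 1.604, -0, 1.274, -0.037], TCP at [0.269, 0.619, 0.405] pointing down, gripper open.
Joint ranges: [-2.63, 2.63], [-0.94, 2.18], [0.31, 2.57], [-1.31, 4.45], [0, 2.66], [-2.55, 2.55]. Speed limits (rad/s): [2.57, 2.57, 3.14, 3.14, 3.14, 3.14].

## Interface

Orientations are given as a unit quaternion [w, x, y, z].
In Python, from bench import robot gives the robot as it stands.
- The arm moves only by the shell command python3 -m pendant 'ROWS'. ROWS is rows parted by semicolons, their numbers by spaces, 1 to 12 of them, each of 7 numbers: the opening from 0.0 (shut) to 1.0 (fully open), then dx, dy, dz in m, then a rotation vector rx, ry, rz in rad; each row is the pose to reach, as a shift and turn from the pose commanded when the command began, along the tool's axes at that moment; what a row does not reach only later rows make up. A row lasts 1/8 s, in which the tool goes at most 0.0625 m and 0.188 rad, less where a joint would pass 70% of its speed; a pose out of reach is approached as far as the arm can. The fingers move at their own pace and stop on an object; the grip force is fixed at half the most. Time passes only in rows, so rows that do not move let the fingers close. It prints the time, the measured TCP pose, the force, the opening and the grip force at its end.
- robot.sense(): the state, without advancing time (a new reading comes with each control period).
- robot.capture(name): name is "side" or "top"; returns (picture, depth): 480x640x3 uint8, red, green, blue; 480x640 float32, m along the optical axis (not along the pixel's ray), 0 where there is no reading.
- robot.calibration(name): a dict with "vfov" (degrees; the focal length in pixels is half the picture's height over the tangent of half this angle, whatever the lens; pixels are square), "cx", "cy" (the principal point, pixels), "position" and "attitude" of the camera in the world. Camera axes: x right, y up, looking along -z (the intrinsics and any distortion apply to the point x, -y, -z); pixel columns grow to the right and rows downward; lengths in m; the calibration is good to about 2 mm. A picture is of the moment at which its call begins. calibration takes no time and is no camera call.
- robot.hand_in(): hands the job in; it is judged then, once.
Trained networks look in the newest picture that a camera, given by its name, has taken for a name from the list of things; names that differ only in an ending like _2 or _b are one class to them, and where a whole thing is asked for, a point or a joint stands for the part that bears it (a point fixed in the world has none). Each returns a list of dicts, best first, with "confidence" (0 to 1); they miss things now and then, are a little off and sometimes report something else, mostly with a low value. They report only what shows in the picture. A call takes as long as a camera call. They do not tell look-alikes from the thing itself.
- robot.cut_out(camera, query): "mask" (480x640 bool, what is visible of it) and "box" ([left, top, width, height] as shares, 0 to 1, of the picture: columns of its width, rows of its height, round what is visible of it).
- robot.place_of(camera, query): "position" ([row, column] as shares, 0 to 1, of the picture: columns of its width, rows of its height: a listed point, or the origin of a listed thing).
The state is a dict: "t": time; "joint_pos": joint angles; "qd": joint speeds; "joint_torque": joint torques, N m; "tcp_pos": TCP position; "tcp_rot": TCP orientation; "force": force on the tool from outside, world axes, zero at the start; "wrist_torque": the same for the moment, N m; "opening": opening from 0.0 (shut) to 1.0 (fully open); "gripper_force": force on a finger pad.
Only numpy, scipy, OpenCV 4.12 (cv2) and the standard library are available. Lean on these libraries where they do the work, as an engineer would, in place of code of your own. Each camera call takes 0.05 s, during which the arm holds its last target. There are 200 camera calls.

## Working session

There is one attempt and no reset: what is moved stays moved. The work goes in short steps, Python scripts to look and compute and a shell command to move; the robot and the scene stay as the last step left them, time stands still between calls to the robot, and variables do not carry over. Pictures are saved under pics/ and viewed, at most 14 in all, crops included, and the job is handed in when it is done.

```bash
ls; mkdir -p pics
python3 - <<'E'
from bench import robot
import cv2
for n in("side","top"):
    p,d=robot.capture(n); cv2.imwrite(f"pics/{n}0.png",p[:,:,::-1]); print(robot.calibration(n))
print(robot.sense())
E
```

```text
pics
{'vfov': 43.52411982316838, 'cx': 314.05315017362267, 'cy': 235.64268763619125, 'position': array([ 0.1684832 , -0.83719838,  0.91784436]), 'attitude': array([ 0.893452  ,  0.38753827, -0.09301482, -0.20713728])}
{'vfov': 44.54717750611097, 'cx': 324.18692466107615, 'cy': 241.30331584894643, 'position': array([ 0.36138493, -0.01343046,  1.22815952]), 'attitude': array([-0.70086893, -0.07136781,  0.06841138,  0.70640587])}
{'t': 0.1, 'joint_pos': array([ 1.12407608e+00,  2.64693448e-01,  1.60522086e+00,  7.95107093e-08,
        1.27370632e+00, -3.69040594e-02]), 'qd': array([-4.43664092e-05, -3.25115689e-03, -7.12487520e-05,  4.50853551e-04,
       -1.26522782e-04, -9.32087974e-04]), 'joint_torque': array([ 2.72960660e-04, -5.16707468e+01, -3.68589234e+01, -8.82677978e-05,
        6.32503172e-03,  1.61082369e-05]), 'tcp_pos': array([0.26882139, 0.61883213, 0.40348459]), 'tcp_rot': array([-2.42848542e-04,  2.03477085e-01,  9.79079184e-01, -9.84475916e-04]), 'force': array([-0.00784305, -0.98020872,  0.92028664]), 'wrist_torque': array([ 0.04089998, -0.04682908,  0.00798763]), 'gripper_force': 0.0, 'opening': 1.0003012541641572}
```

View pics/side0.png

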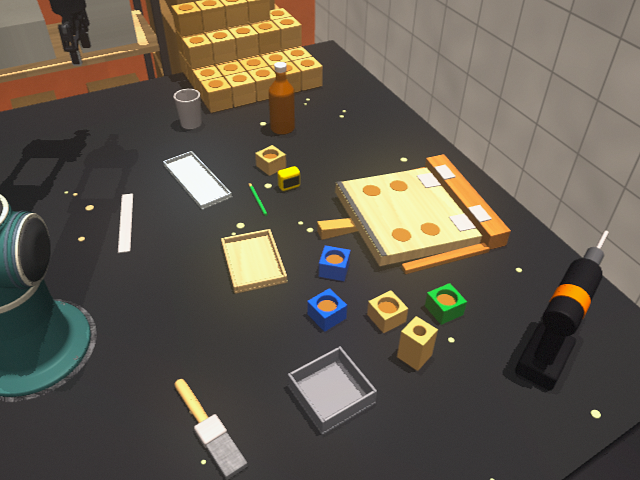

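View pics/top0.png

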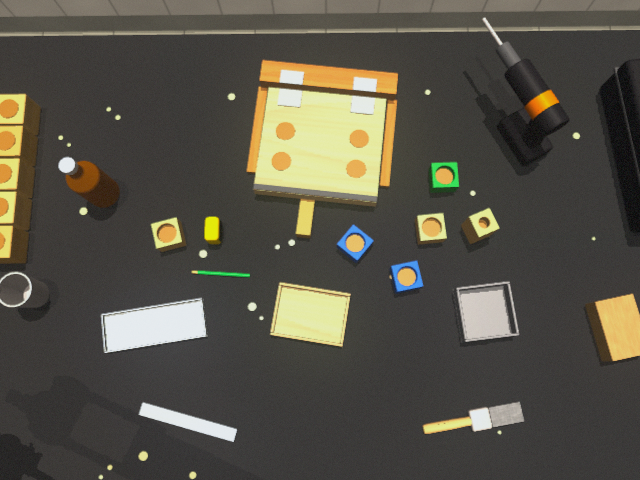

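The side view shows the robot at left. The wedge is at about (337,228) under the board, and the plywood tray at (254,261). The bin is at (332,388) and the aluminium tray at (197,179).

The top view has several candidates for the blocks:
- **Pine low blocks:** (167,234) and (431,228). Both are loose, pine-coloured and wide-bored.
- **Tall block:** (480,226), pine with a narrow bore.
- **Look-alikes:** blue at (355,242) and (407,277), green at (445,176), and the stacked stock at the left edge. None of these is meant.

Next I measure, and enlarge one crop to confirm.

```bash
cat > h.py <<'E'
from bench import robot
import numpy as np, cv2
from scipy.spatial.transform import Rotation as R
np.set_printoptions(precision=4,suppress=True)
def cam(n):
    c=robot.calibration(n); q=c["attitude"]
    return 240/np.tan(np.radians(c["vfov"]/2)),c["cx"],c["cy"],np.array(c["position"]),R.from_quat(np.r_[q[1:],q[0]]).as_matrix()
def cloud(n,d):
    f,cx,cy,p,M=cam(n); v,u=np.mgrid[:480,:640]
    P=np.stack([(u-cx)/f*d,-(v-cy)/f*d,-d],-1)
    return P@M.T+p
def ray(n,u,v):
    f,cx,cy,p,M=cam(n); return p,M@np.array([(u-cx)/f,-(v-cy)/f,-1])
def meet(uv1,uv2):
    (p,a),(q,b)=ray("top",*uv1),ray("side",*uv2)
    s=np.linalg.lstsq(np.c_[a,-b],q-p,rcond=None)[0]; A=p+s[0]*a;B=q+s[1]*b
    return (A+B)/2,np.linalg.norm(A-B)
def rect(P):  # min rectangle of the xy of points, mm
    (c,s,a)=cv2.minAreaRect((P[:,:2]*1000).astype(np.float32)); return np.r_[c,s,a]
E
python3 - <<'E'
from h import *
D={n:robot.capture(n) for n in("top","side")}
C={n:cloud(n,D[n][1]) for n in D}
for q in("wedge","low1","tall","ply_tray","bin","long_tray","jig","board_front"):
    for n in("top","side"):
        for m in (robot.cut_out(n,q) if q!="board_front" else []):
            if m["confidence"]<.3: continue
            k=m["mask"]&(D[n][1]>0)
            P=C[n][k]; v,u=np.argwhere(k).mean(0); z=np.percentile(P[:,2],[2,50,95])
            T=P[P[:,2]>z[2]-.008]
            print(q,n,round(m["confidence"],2),k.sum(),"px",int(u),int(v),"z",z,"top rect",rect(T).round(1),"all",rect(P).round(1) )
        print("  place",q,n,[((np.array(m["position"])[::-1]*[640,480]).round(1),round(m["confidence"],2)) for m in robot.place_of(n,q)])
p=D["top"][0]; a=cv2.resize(p[160:270,130:270],None,fx=2.8,fy=2.8); b=cv2.resize(p[160:270,370:510],None,fx=2.8,fy=2.8)
cv2.imwrite("pics/crop1.png",np.hstack([a,b])[:,:,::-1])
E
```

```text
wedge top 0.65 515 px 305 218 z [0.012  0.0237 0.0309] top rect [654.3  30.3  29.7  78.5  82.4] all [655.4  30.2  29.7  80.6  82.4]
  place wedge top [(array([307.3, 201.9]), 0.6)]
wedge side 0.63 568 px 335 227 z [0.0039 0.0215 0.0305] top rect [653.9  30.9  33.9  75.6  81.1] all [658.1  32.5  39.   83.5  81.7]
  place wedge side [(array([349.5, 228.4]), 0.97)]
low1 top 0.89 798 px 406 276 z [0.0051 0.0361 0.0433] top rect [ 526.3 -178.    54.3   54.9   11.7] all [ 530.4 -180.6   61.3   62.5   11.5]
low1 top 0.85 833 px 168 234 z [0.0053 0.0316 0.0425] top rect [620.5 317.8  55.2  54.4  15.5] all [626.  319.3  67.5  54.6  14.9]
low1 top 0.71 825 px 430 228 z [0.0023 0.0331 0.0433] top rect [ 628.5 -232.4   54.9   54.7    5.4] all [ 633.2 -236.6   66.    64.     4.9]
low1 top 0.68 835 px 443 177 z [0.0032 0.0326 0.0431] top rect [ 740.8 -265.3   55.7   55.5    2.4] all [ 740.6 -265.1   56.    56.     2.4]
low1 top 0.66 718 px 354 243 z [0.0116 0.0347 0.0434] top rect [596.7 -73.7  52.6  54.1  50.1] all [596.7 -73.6  52.5  54.4  50. ]
low1 top 0.43 3975 px 310 314 z [0.0008 0.0069 0.0
[... 2351 characters left out ...]
 197 179 z [0.0011 0.006  0.0158] top rect [434.2 344.3  83.4 217.5   9.2] all [436.4 356.8  91.1 241.4   8.9]
  place long_tray side [(array([253.7, 263.7]), 0.16)]
jig top 0.8 18244 px 322 132 z [0.0097 0.0381 0.0478] top rect [842.7  -7.6 298.6 299.   83.3] all [854.5  -8.  311.4 324.5  83.2]
  place jig top [(array([313.7, 199.5]), 0.84), (array([170.4, 235.6]), 0.22)]
jig side 0.61 9123 px 406 215 z [0.0168 0.0386 0.0469] top rect [802.8  -3.4 268.1 220.2  81.7] all [822.3  22.1 319.  251.5  83.4]
  place jig side [(array([415.5, 356. ]), 0.19)]
  place board_front top [(array([310.6, 196.3]), 0.82), (array([306.9, 200.5]), 0.67)]
  place board_front side [(array([361.3, 215.9]), 0.56)]
```

View pics/crop1.png

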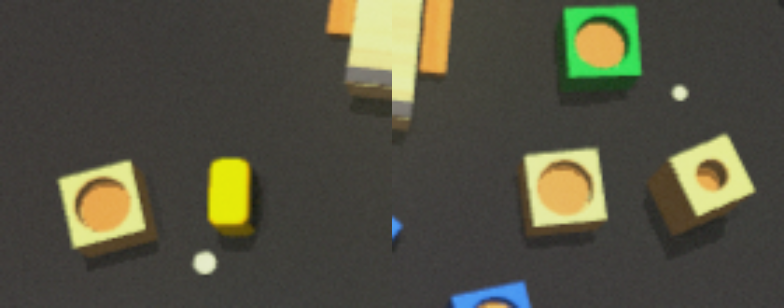

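The crop shows both pine wide-bored blocks (left at top px 167,234; right at 431,228) and the pine narrow-bored tall post (480,226). Blue and green are excluded by colour. Heights come out near 41, 77, 30, 20, 40 and 14 mm from both views, which matches the text, and the two views agree within 2 mm. The wedge goes first.

```bash
cat > to.py <<'E'
import sys; from h import *
x,y,z,yaw=map(float,sys.argv[1:])   # mm, degrees of the tool's y line in the world (mod 180, nearest)
s=robot.sense(); q=s["tcp_rot"]; M=R.from_quat(np.r_[q[1:],q[0]])
d=np.array([x,y,z])/1000-s["tcp_pos"]
yn=np.degrees(np.arctan2(*M.as_matrix()[[1,0],1])); w=(yaw-yn+90)%180-90
G=R.from_euler("z",yn+w,degrees=True).as_matrix(); T=np.c_[-G[:,1]*0+G[:,1],G[:,0],[0,0,-1]]
print("yaw",yn,"turn",w,"j6",s["joint_pos"][5],"shift",M.inv().apply(d),"rot",(M.inv()*R.from_matrix(T)).as_rotvec(),"rows>=",np.linalg.norm(d)/.0625,abs(np.radians(w))/.188)
E
sed -i 's/T=np.c_.*$/T=np.c_[[-G[1,0],G[0,0],0],G[:,0],[0,0,-1]]/' to.py
python3 to.py 644.4 31.8 270 82.4
```

```text
yaw 66.52254370385793 turn 15.877456296142071 j6 -0.036911227713379895 shift [-0.5784 -0.3891  0.1347] rot [-0.0001  0.     -0.2771] rows>= 11.359374044835997 1.474010048985016
```

```bash
python3 -m pendant '0.65 -0.578 -0.389 0.135 0 0 -0.277;0.65 -0.578 -0.389 0.135 0 0 -0.277;0.65 -0.578 -0.389 0.135 0 0 -0.277;0.65 -0.578 -0.389 0.135 0 0 -0.277;0.65 -0.578 -0.389 0.135 0 0 -0.277;0.65 -0.578 -0.389 0.135 0 0 -0.277;0.65 -0.578 -0.389 0.135 0 0 -0.277;0.65 -0.578 -0.389 0.135 0 0 -0.277;0.65 -0.578 -0.389 0.135 0 0 -0.277;0.65 -0.578 -0.389 0.135 0 0 -0.277;0.65 -0.578 -0.389 0.135 0 0 -0.277;0.65 -0.578 -0.389 0.135 0 0 -0.277'; python3 to.py 644.4 31.8 177 82.4
```

```text
t: 3.2
tcp_pos: [0.6453, 0.0289, 0.2689]
tcp_rot: [-0.0, 0.068, 0.998, -0.0]
force: [0.8, 0.2, -0.4]
opening: 0.647
gripper_force: 0.0
yaw 82.20578394083175 turn 0.19421605916825513 j6 -1.4281721571517687 shift [0.0013 0.0028 0.0919] rot [-0.0005 -0.0002 -0.0034] rows>= 1.4715290985224836 0.018030370706032826
```

```bash
python3 -m pendant '0.65 0.001 0.001 0.04 0 0 0;0.65 0.001 0.001 0.06 0 0 0;0.65 0.001 0.001 0.06 0 0 0'; python3 to.py 644.4 31.8 177 82.4
```

```text
t: 3.58
tcp_pos: [0.6417, 0.0339, 0.2074]
tcp_rot: [-0.003, 0.066, 0.998, -0.0]
force: [0.0, 0.6, 0.2]
opening: 0.65
gripper_force: 0.0
yaw 82.44126666734769 turn -0.041266667347684916 j6 -1.4250807960007 shift [-0.0031 -0.0017  0.0303] rot [-0.0006 -0.0051  0.0007] rows>= 0.48881026738333544 0.003831059662459241
```

```bash
python3 -m pendant '0.65 0 -0.001 0.015 0 0 0;0.65 0 -0.001 0.031 0 0 0;0.65 0 -0.001 0.031 0 0 0;0.65 0 -0.001 0.031 0 0 0'; python3 to.py 644.4 31.8 177 82.4
python3 - <<'E'
from h import *
p,d=robot.capture("side"); cv2.imwrite("pics/s1.png",cv2.resize(p[150:310,260:460],None,fx=3,fy=3)[:,:,::-1])
E
```

```text
t: 4.08
tcp_pos: [0.6432, 0.0323, 0.1788]
tcp_rot: [0.0, 0.066, 0.998, -0.0]
force: [-0.3, -0.7, 0.5]
opening: 0.653
gripper_force: 0.0
yaw 82.40099184261854 turn -0.000991842618532246 j6 -1.426715322365652 shift [-0.0013 -0.0003  0.0018] rot [-0.      0.0001  0.    ] rows>= 0.03518143416618274 9.207935827122245e-05
```

View pics/s1.png

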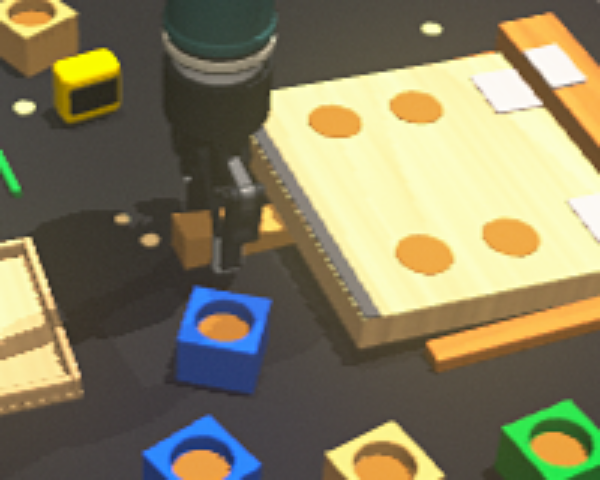

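The crop shows the fingers straddling the wedge's thick end at crop px (235,250), clear of the blue block at (222,340) and the board. Now I close and check the grip before pulling.

```bash
python3 -m pendant '0 0 0 0.001 0 0 0;0 0 0 0.001 0 0 0;0 0 0 0.001 0 0 0;0 0 0 0.001 0 0 0;0 0 0 0.001 0 0 0;0 0 0 0.001 0 0 0'
```

```text
t: 4.88
tcp_pos: [0.6435, 0.0329, 0.1787]
tcp_rot: [0.001, 0.066, 0.998, 0.001]
force: [-1.8, 5.1, 5.6]
opening: 0.337
gripper_force: 61.4
```

```bash
python3 -m pendant '0 0.01 0 0 0 0 0;0 0.02 0 0 0 0 0;0 0.03 0 0 0 0 0;0 0.04 0 0 0 0 0;0 0.05 0 0 0 0 0;0 0.06 0 0 0 0 0;0 0.07 0 0 0 0 0;0 0.08 0 0 0 0 0;0 0.088 0 0 0 0 0;0 0.088 0 0 0 0 0;0 0.088 0 0 0 0 0'
python3 - <<'E'
from h import *
p,d=robot.capture("side"); cv2.imwrite("pics/s2.png",cv2.resize(p[150:310,260:460],None,fx=3,fy=3)[:,:,::-1])
E
```

```text
t: 6.25
tcp_pos: [0.5561, 0.0436, 0.1787]
tcp_rot: [0.001, 0.066, 0.998, -0.0]
force: [-0.1, -1.4, 7.9]
opening: 0.341
gripper_force: 60.7
```

View pics/s2.png

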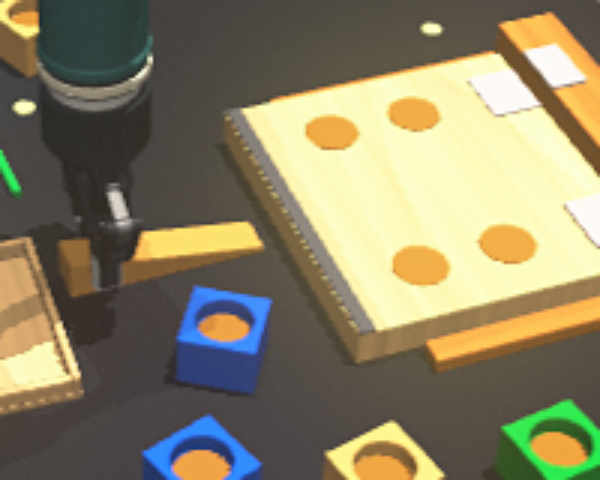

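The crop shows the wedge's thin end at (262,240), clear of the board, and the board's front edge down. Lift, then carry.

```bash
python3 -m pendant '0 0 0 -0.06 0 0 0;0 0 0 -0.11 0 0 0;0 0 0 -0.11 0 0 0;0 0 0 -0.11 0 0 0'; python3 to.py 426.3 389.4 240 8.8
```

```text
t: 6.8
tcp_pos: [0.5546, 0.0437, 0.2863]
tcp_rot: [-0.002, 0.066, 0.998, -0.0]
force: [0.1, 0.2, -0.7]
opening: 0.339
gripper_force: 60.8
yaw 82.39445312561799 turn -73.59445312561799 j6 -1.4039516807849535 shift [0.1727 0.3257 0.0466] rot [-0.0026 -0.0022  1.2845] rows>= 5.9454822687618964 6.8322633949290745
```

```bash
python3 -m pendant '0 0.173 0.326 0.045 0 0 1.284;0 0.173 0.326 0.045 0 0 1.284;0 0.173 0.326 0.045 0 0 1.284;0 0.173 0.326 0.045 0 0 1.284;0 0.173 0.326 0.045 0 0 1.284;0 0.173 0.326 0.045 0 0 1.284;0 0.173 0.326 0.045 0 0 1.284;0 0.173 0.326 0.045 0 0 1.284;0 0.173 0.326 0.045 0 0 1.284;0 0.173 0.326 0.045 0 0 1.284;0 0.173 0.326 0.045 0 0 1.284'; python3 to.py 426.3 389.4 183 8.8
```

```text
t: 8.18
tcp_pos: [0.4276, 0.3892, 0.2421]
tcp_rot: [-0.0, 0.651, 0.759, -0.001]
force: [-0.3, -0.3, -0.8]
opening: 0.339
gripper_force: 60.9
yaw 8.807976775615376 turn -0.007976775615375686 j6 0.5416006194655701 shift [ 0.0005 -0.0012  0.0591] rot [-0.0011  0.0007  0.0001] rows>= 0.9451851501956918 0.0007405372243675667
```

```bash
python3 -m pendant '0 0 -0.001 0.03 0 0 0;0 0 -0.001 0.05 0 0 0;0 0 -0.001 0.057 0 0 0;0 0 -0.001 0.059 0 0 0;0 0 -0.001 0.059 0 0 0'
python3 - <<'E'
from h import *
p,d=robot.capture("side"); cv2.imwrite("pics/s3.png",cv2.resize(p[110:240,120:280],None,fx=4,fy=4)[:,:,::-1])
E
```

```text
t: 8.8
tcp_pos: [0.427, 0.39, 0.1843]
tcp_rot: [0.0, 0.651, 0.759, 0.001]
force: [-0.1, -0.4, -0.1]
opening: 0.343
gripper_force: 60.9
```

View pics/s3.png

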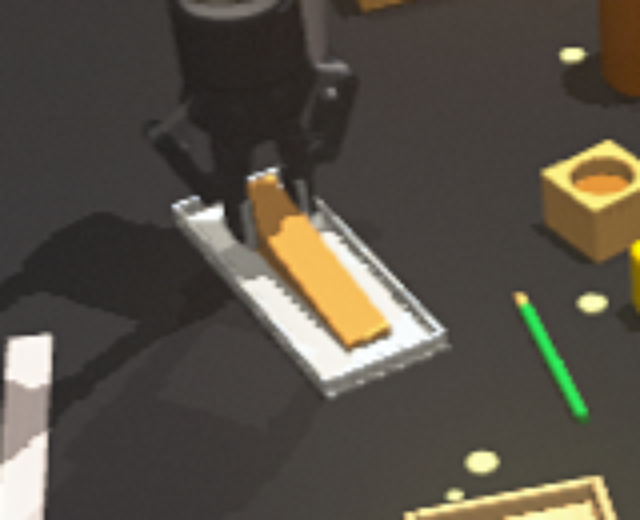

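The crop shows the wedge lying lengthwise inside the aluminium tray, with its thin end at (368,335). Lower the last bit, open a little, and lift.

```bash
python3 -m pendant '0 0 0 0.002 0 0 0;0.45 0 0 0.002 0 0 0;0.45 0 0 0.002 0 0 0;0.45 0 0 0.002 0 0 0;0.45 0 0 -0.03 0 0 0;0.45 0 0 -0.08 0 0 0;0.45 0 0 -0.08 0 0 0;0.45 0 0 -0.08 0 0 0'; python3 to.py 620.7 318 240 15.5
```

```text
t: 9.85
tcp_pos: [0.4265, 0.3896, 0.2638]
tcp_rot: [0.0, 0.651, 0.759, 0.0]
force: [-0.1, 0.1, -1.1]
opening: 0.453
gripper_force: 0.0
yaw 8.823922858635864 turn 6.676077141364132 j6 0.5431375373972608 shift [-0.1006  0.1809  0.0238] rot [ 0.0004 -0.0002 -0.1165] rows>= 3.3340749456396783 0.6197847193294416
```

```bash
python3 -m pendant '0.95 -0.101 0.181 0.024 0 0 -0.116;0.95 -0.101 0.181 0.024 0 0 -0.116;0.95 -0.101 0.181 0.024 0 0 -0.116;0.95 -0.101 0.181 0.024 0 0 -0.116;0.95 -0.101 0.181 0.024 0 0 -0.116;0.95 -0.101 0.181 0.024 0 0 -0.116;0.95 -0.101 0.181 0.024 0 0 -0.116'; python3 to.py 620.7 318 185 15.5
```

```text
t: 10.72
tcp_pos: [0.6194, 0.3185, 0.2396]
tcp_rot: [-0.0, 0.605, 0.796, -0.0]
force: [0.2, -0.0, 1.2]
opening: 0.947
gripper_force: 0.0
yaw 15.563977020027332 turn -0.06397702002733752 j6 0.16741331821592426 shift [-0.0009  0.0012  0.0546] rot [-0.0009 -0.0001  0.0011] rows>= 0.8740417486383385 0.005939413005805278
```

```bash
python3 -m pendant '0.95 -0.001 0.001 0.04 0 0 0;0.95 -0.001 0.001 0.055 0 0 0;0.95 -0.001 0.001 0.055 0 0 0;0 -0.001 0.001 0.055 0 0 0;0 -0.001 0.001 0.055 0 0 0;0 -0.001 0.001 0.055 0 0 0;0 -0.001 0.001 0.055 0 0 0;0 -0.001 0.001 0.055 0 0 0'
```

```text
t: 11.72
tcp_pos: [0.6231, 0.3174, 0.1867]
tcp_rot: [0.001, 0.606, 0.796, 0.002]
force: [0.2, 0.1, 5.9]
opening: 0.621
gripper_force: 65.7
```

```bash
python3 -m pendant '0 0 0 -0.06 0 0 0;0 0 0 -0.06 0 0 0;0 0 0 -0.06 0 0 0'; python3 to.py 458.6 52.9 245 -9.8
```

```text
t: 12.1
tcp_pos: [0.6221, 0.3168, 0.245]
tcp_rot: [0.0, 0.606, 0.796, 0.0]
force: [0.1, 0.0, -2.1]
opening: 0.623
gripper_force: 65.3
yaw 15.464708935363126 turn -25.26470893536313 j6 0.16550939918415658 shift [-0.2108 -0.228  -0.0001] rot [ 0.0005 -0.0002  0.441 ] rows>= 4.9676102937568185 2.3454912525538187
```

```bash
python3 -m pendant '0 -0.211 -0.228 0 0 0 0.441;0 -0.211 -0.228 0 0 0 0.441;0 -0.211 -0.228 0 0 0 0.441;0 -0.211 -0.228 0 0 0 0.441;0 -0.211 -0.228 0 0 0 0.441;0 -0.211 -0.228 0 0 0 0.441;0 -0.211 -0.228 0 0 0 0.441;0 -0.211 -0.228 0 0 0 0.441;0 -0.211 -0.228 0 0 0 0.441'; python3 to.py 458.6 52.9 193 -9.8
```

```text
t: 13.22
tcp_pos: [0.4594, 0.0537, 0.2446]
tcp_rot: [-0.0, 0.764, 0.645, 0.0]
force: [-0.2, 1.0, -0.8]
opening: 0.62
gripper_force: 65.1
yaw -9.70967884287205 turn -0.09032115712794564 j6 0.23178350646690368 shift [-0.0009 -0.0006  0.0516] rot [-0.     -0.0001  0.0016] rows>= 0.8261314978362785 0.008385114766456364
```

```bash
python3 -m pendant '0 -0.001 -0.001 0.03 0 0 0;0 -0.001 -0.001 0.048 0 0 0;0 -0.001 -0.001 0.051 0 0 0;0 -0.001 -0.001 0.051 0 0 0;0 -0.001 -0.001 0.052 0 0 0;0.74 -0.001 -0.001 0.052 0 0 0;0.74 -0.001 -0.001 0.052 0 0 0;0.74 -0.001 -0.001 0.052 0 0 0;0.74 -0.001 -0.001 0 0 0 0;0.74 -0.001 -0.001 -0.05 0 0 0;0.74 -0.001 -0.001 -0.05 0 0 0'; python3 to.py 629.4 -331 290 22.5;  python3 to.py 629.5 -232 240 4.6
python3 - <<'E'
from h import *
p,d=robot.capture("side"); cv2.imwrite("pics/s4.png",cv2.resize(p[180:340,180:380],None,fx=3,fy=3)[:,:,::-1])
E
```

```text
t: 14.6
tcp_pos: [0.4599, 0.0521, 0.2996]
tcp_rot: [0.003, 0.765, 0.644, 0.004]
force: [0.4, 0.2, -0.2]
opening: 0.744
gripper_force: 0.0
yaw -9.801091832103829 turn 32.30109183210382 j6 0.23000187887444906 shift [-0.3487  0.2321  0.0111] rot [ 0.0103  0.0006 -0.5637] rows>= 6.7040932162598095 2.998725555634357
yaw -9.801091832103829 turn 14.40109183210383 j6 0.23000187887444906 shift [-0.2512  0.2149  0.0611] rot [ 0.0102 -0.001  -0.2513] rows>= 5.378695150334085 1.3369492997461396
```

View pics/s4.png

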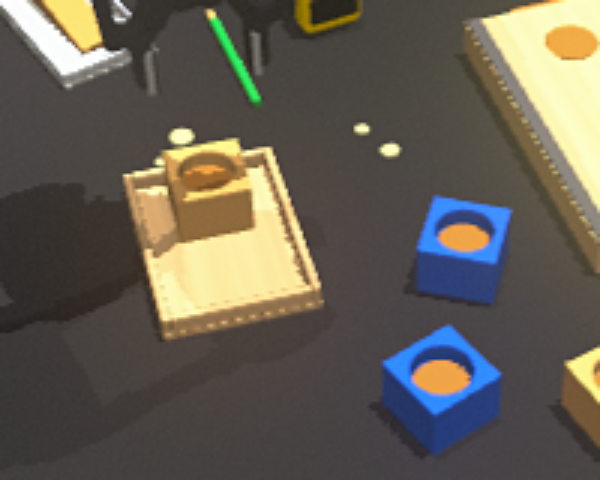

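The crop shows the first low block sitting flat on the left half of the tray floor, at (210,190). Next is the right low block.

```bash
python3 -m pendant '0.95 -0.251 0.215 0.04 0 0 -0.251;0.95 -0.251 0.215 0.04 0 0 -0.251;0.95 -0.251 0.215 0.04 0 0 -0.251;0.95 -0.251 0.215 0.04 0 0 -0.251;0.95 -0.251 0.215 0.04 0 0 -0.251;0.95 -0.251 0.215 0.04 0 0 -0.251;0.95 -0.251 0.215 0.04 0 0 -0.251;0.95 -0.251 0.215 0.04 0 0 -0.251;0.95 -0.251 0.215 0.04 0 0 -0.251'; python3 to.py 629.5 -232 185 4.6
```

```text
t: 15.78
tcp_pos: [0.626, -0.2306, 0.2542]
tcp_rot: [-0.001, 0.678, 0.735, -0.0]
force: [0.5, 0.0, -0.7]
opening: 0.95
gripper_force: 0.0
yaw 4.649952630328246 turn -0.04995263032824937 j6 -0.4715913812447425 shift [-0.0017  0.0035  0.0692] rot [-0.0013 -0.0008  0.0009] rows>= 1.1085088690078666 0.00463743547478472
```

```bash
python3 -m pendant '0.95 -0.001 0.002 0.045 0 0 0;0.95 -0.001 0.002 0.069 0 0 0;0.95 -0.001 0.002 0.069 0 0 0;0 -0.001 0.002 0.069 0 0 0;0 -0.001 0.002 0.069 0 0 0;0 -0.001 0.002 0.069 0 0 0;0 -0.001 0.002 0.069 0 0 0;0 -0.001 0.002 0.069 0 0 0'
```

```text
t: 16.77
tcp_pos: [0.6299, -0.2332, 0.1881]
tcp_rot: [0.002, 0.678, 0.735, 0.001]
force: [-1.2, 0.3, 7.6]
opening: 0.619
gripper_force: 65.8
```

```bash
python3 -m pendant '0 0 0 -0.06 0 0 0;0 0 0 -0.09 0 0 0;0 0 0 -0.09 0 0 0;0 0 0 -0.09 0 0 0'; python3 to.py 447.4 -12.1 245 -9.8
```

```text
t: 17.27
tcp_pos: [0.6281, -0.2326, 0.2745]
tcp_rot: [-0.001, 0.678, 0.735, -0.0]
force: [-0.3, 1.5, -1.2]
opening: 0.62
gripper_force: 65.2
yaw 4.579062057869287 turn -14.379062057869291 j6 -0.47174677310796115 shift [ 0.2342 -0.1624  0.03  ] rot [-0.0018 -0.0006  0.251 ] rows>= 4.584945872623703 1.3349041290340986
```

```bash
python3 -m pendant '0 0.234 -0.162 0.01 0 0 0.251;0 0.234 -0.162 0.01 0 0 0.251;0 0.234 -0.162 0.01 0 0 0.251;0 0.234 -0.162 0.01 0 0 0.251;0 0.234 -0.162 0.01 0 0 0.251;0 0.234 -0.162 0.01 0 0 0.251;0 0.234 -0.162 0.01 0 0 0.251;0 0.234 -0.162 0.01 0 0 0.251;0 0.234 -0.162 0.01 0 0 0.251'; python3 to.py 447.4 -12.1 194 -9.8
```

```text
t: 18.4
tcp_pos: [0.4492, -0.0132, 0.2656]
tcp_rot: [-0.0, 0.765, 0.644, -0.0]
force: [-0.6, -0.4, -1.2]
opening: 0.617
gripper_force: 65.2
yaw -9.863136092373063 turn 0.06313609237305684 j6 0.08751240395959756 shift [ 0.0007 -0.002   0.0716] rot [-0.0001  0.0001 -0.0011] rows>= 1.1458926959203066 0.00586134408911235
```

```bash
python3 -m pendant '0 0.001 -0.001 0.04 0 0 0;0 0.001 -0.001 0.066 0 0 0;0 0.001 -0.001 0.071 0 0 0;0 0.001 -0.001 0.071 0 0 0;0 0.001 -0.001 0.072 0 0 0;0.74 0.001 -0.001 0.072 0 0 0;0.74 0.001 -0.001 0.072 0 0 0;0.74 0.001 -0.001 0.072 0 0 0;0.74 0.001 -0.001 0.02 0 0 0;0.74 0.001 -0.001 -0.04 0 0 0;0.74 0.001 -0.001 -0.04 0 0 0'; python3 to.py 629.4 -331 290 22.5
```

```text
t: 19.77
tcp_pos: [0.4505, -0.0115, 0.3114]
tcp_rot: [0.004, 0.765, 0.644, 0.004]
force: [0.0, -0.7, 0.5]
opening: 0.743
gripper_force: 0.0
yaw -9.790076016891174 turn 32.29007601689118 j6 0.09004423501448924 shift [-0.2844  0.2304  0.0239] rot [ 0.0118  0.0023 -0.5636] rows>= 5.868923108879835 2.9977028841170594
```

```bash
python3 -m pendant '0.9 -0.284 0.23 0.015 0 0 -0.564;0.9 -0.284 0.23 0.015 0 0 -0.564;0.9 -0.284 0.23 0.015 0 0 -0.564;0.9 -0.284 0.23 0.015 0 0 -0.564;0.9 -0.284 0.23 0.015 0 0 -0.564;0.9 -0.284 0.23 0.015 0 0 -0.564;0.9 -0.284 0.23 0.015 0 0 -0.564;0.9 -0.284 0.23 0.015 0 0 -0.564;0.9 -0.284 0.23 0.015 0 0 -0.564;0.9 -0.284 0.23 0.015 0 0 -0.564'; python3 to.py 629.4 -331 213 22.5
python3 - <<'E'
from h import *
p,d=robot.capture("side"); cv2.imwrite("pics/s5.png",cv2.resize(p[200:440,200:500],None,fx=2.4,fy=2.4)[:,:,::-1])
E
```

```text
t: 21.02
tcp_pos: [0.6258, -0.329, 0.2911]
tcp_rot: [-0.0, 0.555, 0.832, 0.0]
force: [-0.5, -0.7, -0.0]
opening: 0.901
gripper_force: 0.0
yaw 22.589384862673313 turn -0.08938486267331314 j6 -0.913589443487161 shift [-0.0033  0.0026  0.0781] rot [ 0.0001 -0.0001  0.0016] rows>= 1.2506366049674984 0.008298192314320716
```

View pics/s5.png

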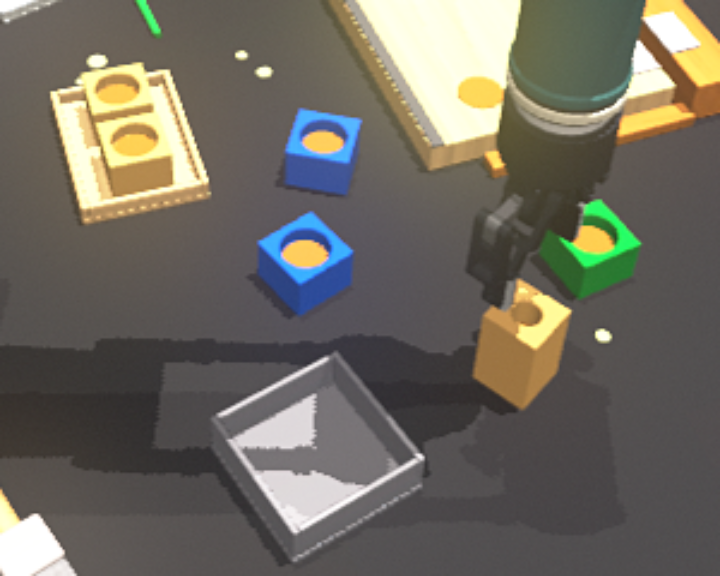

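The crop shows both low blocks side by side in the plywood tray at (120,90) and (137,155). The gripper is above the tall block at (522,345), and the bin at (318,455) is empty.

```bash
python3 -m pendant '0.9 -0.002 0.002 0.05 0 0 0;0.9 -0.002 0.002 0.078 0 0 0;0.9 -0.002 0.002 0.078 0 0 0;0.9 -0.002 0.002 0.078 0 0 0;0 -0.002 0.002 0.078 0 0 0;0 -0.002 0.002 0.078 0 0 0;0 -0.002 0.002 0.078 0 0 0;0 -0.002 0.002 0.078 0 0 0;0 -0.002 0.002 0.078 0 0 0;0 -0.002 0.002 0.078 0 0 0'
```

```text
t: 22.32
tcp_pos: [0.6296, -0.3319, 0.215]
tcp_rot: [0.002, 0.555, 0.832, 0.0]
force: [-0.4, 0.2, 6.8]
opening: 0.53
gripper_force: 62.1
```

```bash
python3 -m pendant '0 0 0 -0.06 0 0 0;0 0 0 -0.09 0 0 0;0 0 0 -0.09 0 0 0;0 0 0 -0.09 0 0 0'; python3 to.py 454.3 -336.3 300 6.5
```

```text
t: 22.82
tcp_pos: [0.628, -0.331, 0.3011]
tcp_rot: [-0.001, 0.555, 0.832, -0.0]
force: [0.1, -0.3, -0.5]
opening: 0.529
gripper_force: 61.8
yaw 22.516416887285143 turn -16.016416887285146 j6 -0.9131370929859072 shift [ 0.0617 -0.1625  0.0014] rot [-0.0018 -0.0017  0.2795] rows>= 2.7812937227326984 1.4869106864635497
```

```bash
python3 -m pendant '0 0.062 -0.162 0 0 0 0.28;0 0.062 -0.162 0 0 0 0.28;0 0.062 -0.162 0 0 0 0.28;0 0.062 -0.162 0 0 0 0.28;0 0.062 -0.162 0 0 0 0.28;0 0.062 -0.162 0 0 0 0.28'; python3 to.py 454.3 -336.3 220 6.5
```

```text
t: 23.58
tcp_pos: [0.4563, -0.3362, 0.3022]
tcp_rot: [-0.0, 0.666, 0.746, 0.0]
force: [0.6, -0.1, -1.6]
opening: 0.53
gripper_force: 62.2
yaw 6.515658605675736 turn -0.015658605675739068 j6 -0.7928372760769707 shift [ 0.0001 -0.002   0.0822] rot [-0.0001 -0.0003  0.0003] rows>= 1.315254780964625 0.0014536926878357356
```

```bash
python3 -m pendant '0 0 -0.001 0.05 0 0 0;0 0 -0.001 0.075 0 0 0;0 0 -0.001 0.08 0 0 0;0 0 -0.001 0.081 0 0 0;0 0 -0.001 0.082 0 0 0;0.7 0 -0.001 0.082 0 0 0;0.7 0 -0.001 0.082 0 0 0;0.7 0 -0.001 0.082 0 0 0;0.7 0 -0.001 0.03 0 0 0;0.7 0 -0.001 -0.03 0 0 0;0.7 0 -0.001 -0.06 0 0 0'
python3 - <<'E'
from h import *
D={n:robot.capture(n) for n in("top","side")}
C={n:cloud(n,D[n][1]) for n in D}
t={"ply_tray":(453,20.4,-9.8),"bin":(454.3,-336.3,6.5),"long_tray":(433.3,344,8.8)}
for q,pl in(("low1","ply_tray"),("tall","bin"),("wedge","long_tray")):
    for n in D:
        for m in robot.cut_out(n,q):
            if m["confidence"]<.3: continue
            k=m["mask"]&(D[n][1]>0);P=C[n][k]*1000;z=np.percentile(P[:,2],95);T=P[P[:,2]>z-(30 if q=="wedge" else 8)]
            r=rect(T/1000);x,y,a=t[pl];L=R.from_euler("z",-a,degrees=True).apply([r[0]-x,r[1]-y,0])
            if np.hypot(*L[:2])<120: print(q,n,"z95",z.round(1),"local",L.round(1),r.round(1))
P=C["side"].reshape(-1,3)
Q=(P[:,:2]-[.694,.025])@np.array([[.991,.132],[-.132,.991]]).T
for nm in D:
    P=C[nm].reshape(-1,3);Q=np.c_[(P[:,:2]-[.694,.0252])@np.array([.991,-.132]),(P[:,:2]-[.694,.0252])@np.array([.132,.991])]
    for y in(-.1,-.05,0,.05):
        k=(abs(Q[:,0]-.02)<.012)&(abs(Q[:,1]-y)<.02);print(nm,"board z",np.median(P[k,2]))
p=D["side"][0]; cv2.imwrite("pics/end_side.png",p[:,:,::-1])
E
```

```text
t: 24.95
tcp_pos: [0.455, -0.3369, 0.367]
tcp_rot: [0.003, 0.666, 0.746, 0.0]
force: [0.7, -0.8, -0.3]
opening: 0.698
gripper_force: 0.0
low1 top z95 49.0 local [-0.4 33.4  0. ] [458.3  53.4  54.   54.2  79.5]
low1 top z95 49.1 local [  0.5 -32.3   0. ] [448.  -11.5  54.   54.   80.5]
low1 side z95 49.4 local [  1.9 -30.6   0. ] [449.6 -10.1  60.   54.2  80.3]
low1 side z95 50.0 local [ 0.8 34.3  0. ] [459.6  54.1  59.4  54.8  80.9]
tall top z95 84.5 local [ 1.  -1.2  0. ] [ 455.4 -337.3   46.1   48.2    6.1]
tall side z95 83.8 local [2.2 0.7 0. ] [ 456.4 -335.4   47.8   48.6    7. ]
wedge top z95 31.9 local [2.6 1.9 0. ] [435.6 346.2  33.8 162.   10. ]
wedge side z95 33.4 local [ 7.9 -0.4  0. ] [441.2 344.8  45.7 166.8   7.7]
top board z 0.031168467381336162
top board z 0.03091675325516796
top board z 0.03090277441665623
top board z 0.030710715108575926
side board z 0.03244381109531552
side board z 0.03205857373873744
side board z nan
side board z nan
  return _methods._mean(a, axis=axis, dtype=dtype,
  ret = ret.dtype.type(ret / rcount)
```

View pics/end_side.png

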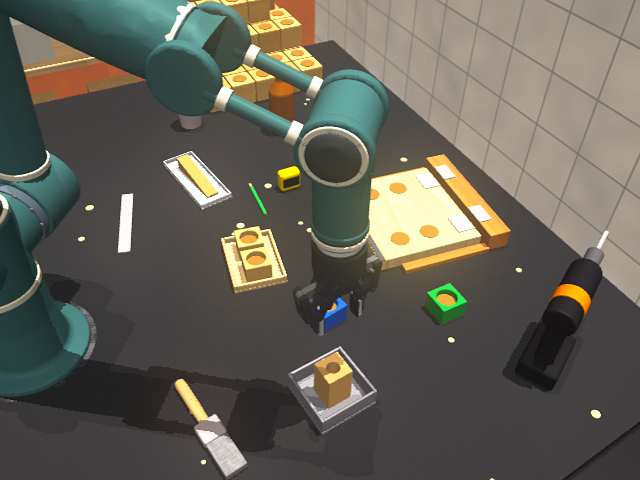

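Everything is in place. The low blocks show in the plywood tray at (248,238) and (257,263), the tall block stands in the bin at (333,380), and the wedge lies in the aluminium tray at (198,175). The board is flat at 31 mm.

```bash
python3 -m pendant '0.7 0 0 0 0 0 0;0.7 0 0 0 0 0 0;0.7 0 0 0 0 0 0;0.7 0 0 0 0 0 0'; python3 -c "from bench import robot; print(robot.hand_in())"
```

```text
t: 25.85
tcp_pos: [0.4543, -0.3363, 0.3627]
tcp_rot: [0.0, 0.666, 0.746, 0.0]
force: [0.5, 0.6, 0.1]
opening: 0.7
gripper_force: 0.0
the job is handed in; nothing more can be done
None
```

I handed the job in at about 26 s (limit 106 s); no verdict came back. By my last measurements the wedge is in the aluminium tray, both low blocks are on the plywood tray's floor, the tall block stands in the bin, and the board is flat at about 31 mm.

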